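# Demould a clay dish

## Robot

A 6-joint arm with a two-finger parallel gripper is mounted at the origin on the work surface. World frame = base frame: x ahead of the robot, y to its left, z up, the work surface at z = 0. Lengths are in mm, angles in degrees, forces in N, time in s.
With the tool pointing down it reaches from about 300 to 750 mm from the base axis. Payload 8.5 kg.
Tool frame: the origin (TCP) lies at the very end of the fingers, on their centre line; the grasp point (between the pads) lies behind it (robot.pinch_z is the z of the grasp point in the tool frame, in mm); z points along the fingers, y is the line along which they close (so a half turn about z gives the same grasp; the last joint's range is limited). The gripper opens to 88 mm and grips with 3 to 60 N. Pads are 18 mm wide; open, the fingers measure 123 mm over their backs; the gripper's body (75 mm by 187 mm) begins 45 mm behind the grasp point.
Start: joints at [63.524, 21.807, 74.336, -0, 83.858, -12.336], TCP at [134.358, 533.318, 238.748] pointing down, gripper open.
Joint ranges: [-178.18, 178.18], [-50.72, 133.34], [12.68, 142.11], [-81.47, 261.47], [9.98, 163.14], [-165.26, 165.26]. Speed limits (degrees/s): [136.94, 136.94, 180, 180, 180, 180].

## Interface

Orientations are given as [roll, pitch, yaw] about the fixed x, y, z axes, in that order (R = Rz(yaw) Ry(pitch) Rx(roll)).
In Python, from bench import robot gives the robot as it stands. The module is installed in compiled form; this text tells all that it offers.
- The arm moves only by the tool send_rows, never from a script. Its argument "motion" is a list that holds one entry, the list of rows, each a list of 7 numbers: the shift along the tool's x, y, z in m, then the turn, a rotation vector about the tool's x, y, z in rad, then the closure, from 0 (fully open) to 1 (shut). In form: [[[x, y, z, rx, ry, rz, jaw], ...]]. A call has exactly 8 rows; each row is the pose to reach, as a shift and turn from the pose commanded when the call began, along the tool's axes at that moment; what a row does not reach only later rows make up. A row lasts 1/12 s, in which the tool goes at most 41.7 mm and 7.16 degrees, less where a joint would pass 70% of its speed; a pose out of reach is approached as far as the arm can. A call with a gripper value outside its range is refused whole. The fingers move at their own pace and stop on an object; the grip force is fixed at half the most. Time passes only in rows, so rows that repeat a pose let the fingers close, or fill a call up. It gives the time, the measured TCP pose, the force, the opening and the grip force at its end, in the units of the state.
- robot.sense(): the state, without advancing time (a new reading comes with each control period).
- robot.camera(name): name is "scene" or "top"; returns a dict with "img" (480x640x3 uint8, red, green, blue), "intrinsics" (3x3 intrinsics, pixels), "camera_from_world" (4x4, takes a point from world to camera coordinates). Camera axes: x right, y down, z forward; pixel columns grow to the right and rows downward; lengths in mm; the calibration is good to about 2 mm. A picture is of the moment at which its call begins. There is no depth.
- robot.finish_job(): hands the job in; it is judged then, once.
Trained networks look in a picture, given as the dict that the camera call returned (one of the last four; its "shot" number tells which), for a name from the list of things; names that differ only in an ending like _2 or _b are one class to them, and where a whole thing is asked for, a point or a joint stands for the part that bears it (a point fixed in the world has none). Each returns a list of dicts, best first, with "score" (0 to 1); they miss things now and then, are a little off and sometimes report something else, mostly with a low value. They report only what shows in the picture. A call takes as long as a camera call. They do not tell look-alikes from the thing itself.
- robot.spot_in(name, picture): "rect" ([left, top, right, bottom] in pixels, round what is visible of it).
- robot.place_of(name, picture): "centre" ([column, row] in pixels: a listed point, or the origin of a listed thing).
The state is a dict: "t": time; "joint_positions": joint angles; "qvel": joint speeds; "effort": joint torques, N m; "tcp_pos": TCP position; "orientation": TCP orientation; "contact_force": force on the tool from outside, world axes, zero at the start; "torque": the same for the moment, N m; "opening": opening from 0.0 (shut) to 1.0 (fully open); "grasp_force": force on a finger pad.
Only numpy, scipy, OpenCV 4.12 (cv2) and the standard library are available. Lean on these libraries where they do the work, as an engineer would, in place of code of your own. Each camera call takes 0.05 s, during which the arm holds its last target. There are 200 camera calls.

## Task

The clay dish in the plaster mould is ready to come out. Take off the mould's plaster top half, the piece with the wooden handle, and lay it flat, handle up, in the middle of the two dark wooden battens and lengthwise along them; then lift the dish out of the mould, keep it level, and set it down upright in the middle of the empty plaster slab, lengthwise along the slab. Set both down without dropping them, and leave everything else on the bench where it is.

Things in the scene. Friction and masses are not known exactly. Their poses are not given: they have to be found in the camera images.
- mould: Plaster mould's bottom half, block 234 x 160 x 70 mm (x, y, z), fixed. Origin: centre of its underside on the bench, x lengthwise, z up. Eight-sided cavity in its top: 175 x 101 mm at the mouth, 52 mm deep (floor 18 mm above the origin), walls sloping 9.5 degrees outward; about 2.5 mm play round the dish. Covered by the top half at first.
- cope: Mould's top half, plaster, about 0.65 kg: plate 212 x 144 x 18 mm (x, y, z) lying centred on the mould. Origin: centre of the plate's underside (at first 70 mm above the mould's), z up; same after a half turn. Under the plate two bosses 18 mm deep, x = 18 to 58 and -58 to -18, y = -24 to 24 mm, reach into the dish's hollows with 6 mm play or more.
- casting: Buff clay dish, about 0.32 kg, 170 x 96 mm at the rim (x, y), 154 x 80 at the foot, 49 mm high, walls and floor 8 mm, loose in the cavity, on its floor. Origin: centre of the foot's underside, z up, x as the mould's x; same after a half turn. Eight-sided, open on top.
- cope_handle (a point): Centre of the top face of the top half's wooden handle: a bar 100 mm long (x), 18 mm wide (y), 42 mm high, standing on the plate; this point is 60 mm above the plate's underside. Pinch it along y.
- casting_wall (a point): Middle of the top edge of the dish's cross wall, 46 mm above the foot: the wall is 14 mm thick (x), 82 mm long (y) and rises 38 mm from the dish's floor, parting it into two hollows, each 62 mm (at the floor) to 70 mm (at the rim) long in x, 64 to 80 mm in y. Pinch it along x, one finger in each hollow.
- bearers: Two dark wooden battens side by side, 200 mm long (x), 22 mm wide, 36 mm high, at y = +48 and -48 mm (74 mm clear between them), tied by two slats 6 mm high; fixed. Origin on the bench at the centre between them, x along the battens. The mould's top half lies across them with its bosses hanging between.
- bat: Empty flat plaster drying slab, 200 x 130 x 16 mm (x, y, z), fixed. Origin at the centre of its underside on the bench, x along its length.
- glaze_jar: Bystander: white glaze jar with a white cap, 80 mm across, 105 mm high; origin under its centre.
- small_jar: Bystander: small glass jar with a white cap, 56 mm across, 75 mm high; origin under its centre.
- cup: Bystander: buff clay cup, 72 mm across, 80 mm high; origin under its centre.
- brush: Bystander: brush lying on the bench, 180 mm long, x along it.
- spatula: Bystander: spatula lying on the bench, 200 mm long, x along it.
- mug: Bystander: white mug, 80 mm across, 90 mm high; origin under its centre.
Not all that is in view belongs to the job. Of the things shaped like the bearers, the wooden one is meant. Of the things that look like the bat, take the one that is farthest to the robot's right at the start.

How it is judged:
By the outcome, as a careful person would: the job done as asked, in the order asked, and still so for the second after the job is handed in, with the robot touching nothing.
It also fails if it takes over 72 s, if anything falls off the work surface, if the arm or the gripper's body presses on something with over 40 N, if the wrist force passes 120 N, or if a joint passes its speed limit or range.

## Working session

There is one attempt and no reset: what is moved stays moved. The work goes in short steps, Python scripts to look and compute and a tool call to move; the robot and the scene stay as the last step left them, time stands still between calls to the robot, and variables do not carry over. Pictures are saved under pics/ and viewed, at most 10 in all, crops included, and the job is handed in when it is done.

Besides the shell and the picture viewer there is one more tool, called after "Emit:" by a JSON object that holds its "op" and its "data", one argument or row to a line. send_rows: Moves the arm, as the interface text tells. Its arguments: {"type":"object","properties":{"motion":{"type":"array","items":{"type":"array","items":{"type":"array","items":{"type":"number"}}}}},"required":["motion"]}

```bash
mkdir -p pics; cat > h.py <<'E'
import numpy as np, cv2
from bench import robot
def ray(p,uv,z):
    K=np.array(p["intrinsics"]);T=np.array(p["camera_from_world"]);R=T[:3,:3];t=T[:3,3]
    c=-R.T@t;d=R.T@np.linalg.inv(K)@np.array([uv[0],uv[1],1.]);return c+d*(z-c[2])/d[2]
def proj(p,X):
    K=np.array(p["intrinsics"]);T=np.array(p["camera_from_world"]);q=T[:3,:3]@np.array(X,float)+T[:3,3];q=K@q;return q[:2]/q[2]
def save(p,n):cv2.imwrite("pics/"+n,p["img"][:,:,::-1])
E
python3 - <<'E'
from h import *
s=robot.sense();print({k:np.round(v,3).tolist() for k,v in s.items()},robot.pinch_z)
H=dict(mould=0,cope=70,cope_handle=130,bearers=0,bat=0,casting=18,glaze_jar=0,small_jar=0,cup=0,brush=0,spatula=0,mug=0)
for c in("top","scene"):
    p=robot.camera(c);save(p,c+"0.png")
    T=p["camera_from_world"];print(c,np.round(-T[:3,:3].T@T[:3,3]))
    for n,z in H.items():
        for d in robot.place_of(n,p):
            if d["score"]>.2: print(c,n,round(d["score"],2),np.round(d["centre"]),np.round(ray(p,d["centre"],z)))
E
```

```text
{'t': 0.0, 'joint_positions': [63.524, 21.84, 74.386, 0.001, 83.86, -12.335], 'qvel': [0.003, 0.046, -0.054, -0.037, -0.148, 0.03], 'effort': [-0.0, -43.794, -22.456, 0.071, 0.035, -0.0], 'tcp_pos': [134.223, 533.066, 238.14], 'orientation': [-179.917, -0.02, 165.859], 'contact_force': [0.057, 0.801, 0.672], 'torque': [-0.008, 0.023, 0.047], 'grasp_force': 0.0, 'opening': 1.003} -18.700000000000003
top [ 155.   17. 1681.]
top cope 0.95 [216. 244.] [464. 316.  70.]
top cope_handle 0.68 [209. 242.] [456. 323. 130.]
top cope_handle 0.62 [294. 267.] [389.  98. 130.]
top cope_handle 0.54 [335. 210.] [541.  -9. 130.]
top bearers 0.73 [447. 239.] [ 484. -330.    0.]
top bearers 0.67 [453. 350.] [ 174. -332.    0.]
top bat 0.69 [334. 208.] [577.  -8.   0.]
top bat 0.6 [419. 151.] [ 749. -260.    0.]
top bat 0.54 [208. 240.] [487. 350.   0.]
top glaze_jar 0.88 [251. 162.] [718. 231.   0.]
top small_jar 0.85 [417. 151.] [ 748. -253.    0.]
top cup 0.78 [291. 267.] [408. 113.   0.]
top cup 0.32 [447. 236.] [ 493. -329.    0.]
top brush 0.8 [381. 268.] [ 403. -140.    0.]
top spatula 0.96 [514. 
[... 300 characters left out ...]
41 [430. 271.] [514. 323. 130.]
scene bearers 0.75 [202. 266.] [ 485. -347.    0.]
scene bearers 0.73 [234. 192.] [ 173. -321.    0.]
scene bat 0.79 [428. 208.] [166. 321.   0.]
scene bat 0.6 [305. 302.] [574. -19.   0.]
scene casting 0.49 [205. 267.] [ 500. -333.   18.]
scene glaze_jar 0.86 [390. 359.] [723. 237.   0.]
scene small_jar 0.71 [208. 348.] [ 753. -259.    0.]
scene cup 0.78 [357. 264.] [421. 117.   0.]
scene cup 0.34 [274. 251.] [ 402. -142.   -0.]
scene cup 0.3 [391. 358.] [722. 239.   0.]
scene brush 0.63 [277. 251.] [ 399. -135.    0.]
scene spatula 0.91 [139. 279.] [ 553. -523.    0.]
scene spatula 0.56 [433. 271.] [417. 344.   0.]
scene mug 0.81 [507. 313.] [537. 555.   0.]
```

View pics/top0.png

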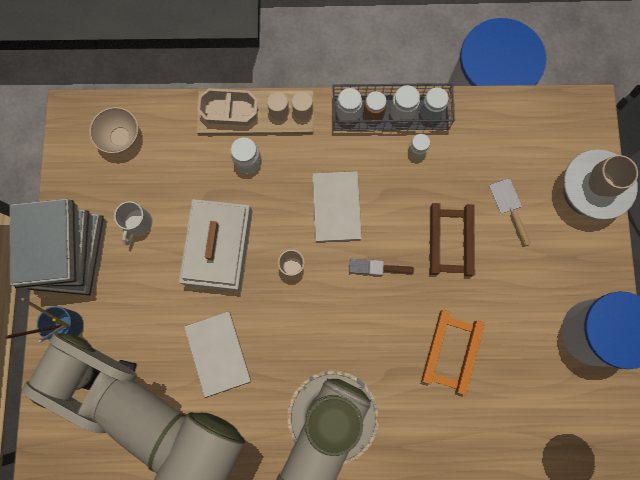

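View pics/scene0.png

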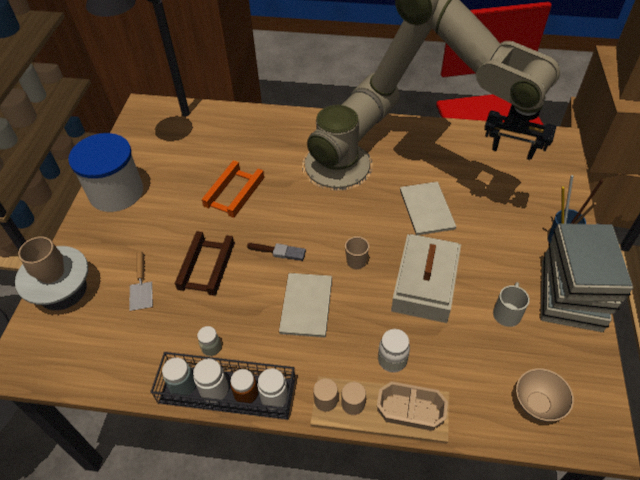

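```bash
cat >> h.py <<'E'
from scipy.optimize import minimize
def box(x0,x1,y0,y1,z0,z1):return np.array([[x,y,z] for x in(x0,x1) for y in(y0,y1) for z in(z0,z1)],float)
def cbox(l,w,z0,z1):return box(-l/2,l/2,-w/2,w/2,z0,z1)
def place(B,q):
    c,s=np.cos(np.radians(q[2])),np.sin(np.radians(q[2]));return B@np.array([[c,s,0],[-s,c,0],[0,0,1]])+[q[0],q[1],q[3] if len(q)>3 else 0]
def sil(p,boxes,q):
    m=np.zeros((480*4,640*4),np.uint8)
    for B in boxes:
        h=np.array([proj(p,X) for X in place(B,q)],np.float32)
        cv2.fillConvexPoly(m,cv2.convexHull(np.round((h+.5)*64).astype(np.int32)),255,shift=4)
    return cv2.resize(m,(640,480),interpolation=cv2.INTER_AREA)/255.
def seg(p,boxes,q,grow=9,shrink=5):
    m=(sil(p,boxes,q)>.5).astype(np.uint8);k=lambda n:cv2.getStructuringElement(cv2.MORPH_ELLIPSE,(n,n))
    g=np.full(m.shape,cv2.GC_BGD,np.uint8);g[cv2.dilate(m,k(2*grow+1))>0]=cv2.GC_PR_BGD
    g[m>0]=cv2.GC_PR_FGD;g[cv2.erode(m,k(shrink))>0]=cv2.GC_FGD
    far=cv2.dilate(m,k(61))==0
    cv2.grabCut(np.ascontiguousarray(p["img"][:,:,::-1]),g,None,np.zeros((1,65)),np.zeros((1,65)),4,cv2.GC_INIT_WITH_MASK)
    return ((g==1)|(g==3)).astype(float)
def fit(ps,masks,boxes,q0):
    def f(q):
        c=0
        for p,m in zip(ps,masks):
            s=sil(p,boxes,q);c+=1-np.minimum(s,m).sum()/np.maximum(s,m).sum()
        return c
    q0=np.array(q0,float);S=np.vstack([q0,*(q0+np.diag([12,12,6.]))])
    r=minimize(f,q0,method="Nelder-Mead",options=dict(initial_simplex=S,xatol=.1,fatol=1e-4));return r.x,r.fun
MB=[cbox(234,160,0,70),cbox(212,144,70,88)]
BE=[box(-100,100,37,59,0,36),box(-100,100,-59,-37,0,36)]
BA=[cbox(200,130,0,16)];HA=[cbox(100,18,88,130)]
E
python3 - <<'E'
from h import *
ps=[robot.camera("top"),robot.camera("scene")]
out=[p["img"].copy() for p in ps]
BEH=[cbox(200,118,0,36)]
for n,b,q,g,sh in[("mould",MB+HA,[475,325,-8],9,9),("bat",BA,[575,-14,3],9,9),("bearers",BE,[485,-338,-3],4,3),("handle",HA,[467,322,-8],6,1)]:
    for it in range(2):
        ms=[seg(p,b,q,g,sh) for p in ps]
        F=[fit([p],[m],b,q) for p,m in zip(ps,ms)]
        q,f=fit(ps,ms,b,q)
    print(n,np.round(q,1),round(f,3),[(np.round(a,1),round(e,3)) for a,e in F])
    for p,o in zip(ps,out):
        for B in b:
            h=cv2.convexHull(np.array([proj(p,X) for X in place(B,q)],np.float32))
            cv2.polylines(o,[np.round(h*16).astype(np.int32)],True,(0,255,0),1,shift=4)
im=np.hstack([cv2.resize(out[0][130:310,160:490],(780,425)) ]);im2=cv2.resize(out[1][220:345,160:480],(780,305))
cv2.imwrite("pics/fit.png",cv2.resize(np.vstack([im,im2])[:,:,::-1],(640,600)))
E
```

```text
mould [465.9 321.   -6.8] 0.112 [(array([465.9, 321. ,  -6.8]), np.float64(0.091)), (array([465.7, 320.7,  -6.7]), np.float64(0.021))]
bat [581.3 -15.9   2.4] 0.1 [(array([581.2, -15.8,   2.3]), np.float64(0.029)), (array([576.1, -15.9,   2.3]), np.float64(0.066))]
bearers [ 480.3 -338.2   -3.2] 0.204 [(array([ 479.1, -338.4,   -3.1]), np.float64(0.095)), (array([ 480.7, -337.5,   -2.8]), np.float64(0.098))]
handle [466.5 321.2  -6.6] 0.198 [(array([466.6, 321.2,  -6.9]), np.float64(0.103)), (array([466.5, 321.2,  -6.4]), np.float64(0.097))]
```

View pics/fit.png

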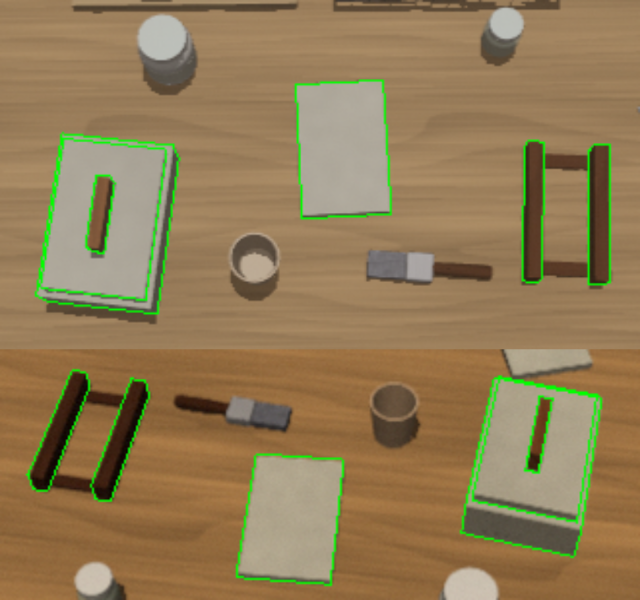

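```bash
cat >> h.py <<'E'
from scipy.spatial.transform import Rotation as Ro
def plan(*targets):
    "targets (x,y,z,psi), tool down; prints shift (mm) in tool axes of each leg's start, and rotvec (rad)"
    s=robot.sense();P=np.array(s["tcp_pos"]);R=Ro.from_euler("xyz",s["orientation"],degrees=True)
    print("t",round(s["t"],2),"at",np.round(P,1),np.round(s["orientation"],2),"F",np.round(s["contact_force"],1),"op",round(float(s["opening"]),3),"g",round(float(s["grasp_force"]),1),"j6",round(s["joint_positions"][5],1))
    for t in targets:
        Rt=Ro.from_euler("xyz",[180,0,t[3]],degrees=True)
        print(t,"->",np.round(R.inv().apply(np.array(t[:3])-P),1),np.round((R.inv()*Rt).as_rotvec(),4));P=np.array(t[:3]);R=Rt
E
python3 -c "
from h import *
plan((300,427,230,169.6),(466.5,321.2,170,173.3),(466.5,321.2,100,173.3))"
```

```text
t 1.4 at [134.4 533.3 238.7] [-180.      0.    165.86] F [-0.4  0.8  0.2] op 0.999 g 0.0 j6 -12.3
(300, 427, 230, 169.6) -> [-186.6  -62.6    8.8] [-0.      0.     -0.0653]
(466.5, 321.2, 170, 173.3) -> [-182.9  -74.    60. ] [-0.      0.     -0.0646]
(466.5, 321.2, 100, 173.3) -> [ 0. -0. 70.] [0. 0. 0.]
```

Emit:
{"op": "send_rows", "data": {
  "motion": [
    [[-0.012, -0.004, 0, 0, 0, -0.004, 0], [-0.036, -0.012, 0.001, 0, 0, -0.012, 0], [-0.062, -0.021, 0.003, 0, 0, -0.021, 0], [-0.088, -0.03, 0.004, 0, 0, -0.03, 0], [-0.114, -0.038, 0.005, 0, 0, -0.039, 0], [-0.14, -0.047, 0.006, 0, 0, -0.048, 0], [-0.164, -0.055, 0.008, 0, 0, -0.057, 0], [-0.1866, -0.0626, 0.0088, 0, 0, -0.0653, 0]]
  ]
}}

```text
t: 2.07
tcp_pos: [301.1, 426.1, 229.8]
orientation: [-180.0, 0.0, 169.6]
contact_force: [0.3, 1.0, 0.1]
opening: 1.002
grasp_force: 0.0
```

Emit:
{"op": "send_rows", "data": {
  "motion": [
    [[-0.028, -0.011, 0.009, 0, 0, -0.01, 0], [-0.058, -0.023, 0.019, 0, 0, -0.02, 0], [-0.088, -0.036, 0.029, 0, 0, -0.031, 0], [-0.118, -0.048, 0.039, 0, 0, -0.042, 0], [-0.146, -0.059, 0.048, 0, 0, -0.052, 0], [-0.168, -0.068, 0.055, 0, 0, -0.06, 0], [-0.18, -0.073, 0.059, 0, 0, -0.064, 0], [-0.1829, -0.074, 0.06, 0, 0, -0.0646, 0]]
  ]
}}

```text
t: 2.73
tcp_pos: [467.8, 320.0, 169.1]
orientation: [-180.0, -0.1, 173.2]
contact_force: [-0.4, -0.7, -0.8]
opening: 0.999
grasp_force: 0.0
```

```bash
python3 -c "
from h import *
plan((466.5,321.2,100,173.3))"
```

```text
t 2.73 at [467.8 320.  169.1] [-1.7996e+02 -5.0000e-02  1.7317e+02] F [-0.4 -0.7 -0.8] op 0.999 g 0.0 j6 -60.8
(466.5, 321.2, 100, 173.3) -> [ 1.4  1.  69.1] [-0.0007 -0.0009 -0.0022]
```

Emit:
{"op": "send_rows", "data": {
  "motion": [
    [[0.0014, 0.001, 0.008, 0, 0, 0, 0], [0.0014, 0.001, 0.02, 0, 0, 0, 0], [0.0014, 0.001, 0.034, 0, 0, 0, 0], [0.0014, 0.001, 0.048, 0, 0, 0, 0], [0.0014, 0.001, 0.06, 0, 0, 0, 0], [0.0014, 0.001, 0.067, 0, 0, 0, 0], [0.0014, 0.001, 0.069, 0, 0, 0, 0], [0.0014, 0.001, 0.069, 0, 0, 0, 0]]
  ]
}}

```text
t: 3.4
tcp_pos: [464.5, 323.0, 100.9]
orientation: [-180.0, -0.0, 173.4]
contact_force: [0.0, -0.1, 0.0]
opening: 1.002
grasp_force: 0.0
```

Emit:
{"op": "send_rows", "data": {
  "motion": [
    [[0, 0, 0, 0, 0, 0, 0.3], [0, 0, 0, 0, 0, 0, 0.6], [0, 0, 0, 0, 0, 0, 0.7], [0, 0, 0, 0, 0, 0, 0.75], [0, 0, 0, 0, 0, 0, 0.8], [0, 0, 0, 0, 0, 0, 0.85], [0, 0, 0, 0, 0, 0, 1], [0, 0, 0, 0, 0, 0, 1]]
  ]
}}

```text
t: 4.07
tcp_pos: [465.3, 322.4, 101.0]
orientation: [180.0, 0.0, 173.3]
contact_force: [-0.2, -1.2, 0.1]
opening: 0.421
grasp_force: 0.0
```

```bash
python3 -c "
from h import *
plan((466.5,321.2,190,173.3))
p=robot.camera('scene');cv2.imwrite('pics/g.png',cv2.resize(p['img'][180:360,340:560,::-1],(660,540)))"
```

```text
t 4.07 at [465.3 322.4 101. ] [180.    0.  173.3] F [-0.2 -1.2  0.1] op 0.421 g 0.0 j6 -60.6
(466.5, 321.2, 190, 173.3) -> [ -1.3  -1.  -89. ] [ 0.      0.0001 -0.    ]
```

View pics/g.png

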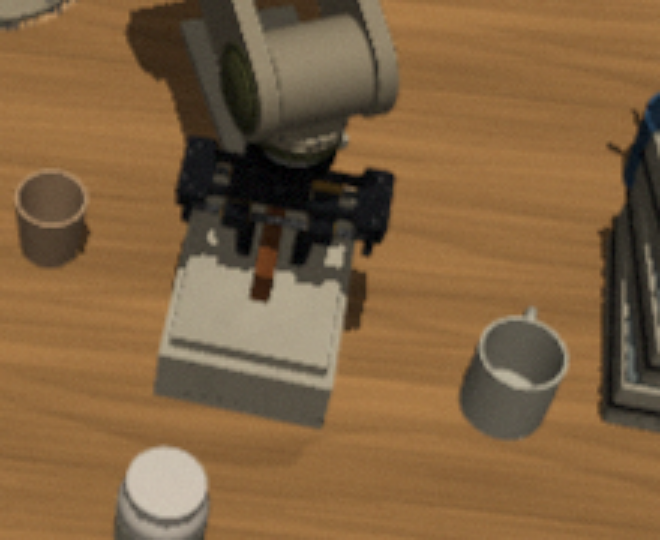

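Emit:
{"op": "send_rows", "data": {
  "motion": [
    [[-0.0013, -0.001, 0.001, 0, 0, 0, 0.6], [-0.0013, -0.001, 0.001, 0, 0, 0, 1], [-0.0013, -0.001, 0.001, 0, 0, 0, 1], [-0.0013, -0.001, 0.001, 0, 0, 0, 1], [-0.0013, -0.001, 0.001, 0, 0, 0, 1], [-0.0013, -0.001, 0.001, 0, 0, 0, 1], [-0.0013, -0.001, 0.001, 0, 0, 0, 1], [-0.0013, -0.001, 0.001, 0, 0, 0, 1]]
  ]
}}

```text
t: 4.78
tcp_pos: [466.4, 321.0, 99.9]
orientation: [-180.0, -0.0, 173.3]
contact_force: [-0.5, -2.8, -1.2]
opening: 0.199
grasp_force: 30.0
```

```bash
python3 -c "
from h import *
plan((466.5,321.2,190,173.3))"
```

```text
t 4.78 at [466.4 321.   99.9] [-1.7997e+02 -1.0000e-02  1.7330e+02] F [-0.5 -2.8 -1.2] op 0.199 g 30.0 j6 -60.7
(466.5, 321.2, 190, 173.3) -> [ -0.1   0.2 -90.1] [-0.0005 -0.0002  0.    ]
```

Emit:
{"op": "send_rows", "data": {
  "motion": [
    [[0, 0, -0.003, 0, 0, 0, 1], [0, 0, -0.01, 0, 0, 0, 1], [0, 0, -0.022, 0, 0, 0, 1], [0, 0, -0.038, 0, 0, 0, 1], [0, 0, -0.056, 0, 0, 0, 1], [0, 0, -0.074, 0, 0, 0, 1], [0, 0, -0.092, 0, 0, 0, 1], [0, 0, -0.11, 0, 0, 0, 1]]
  ]
}}

```text
t: 5.45
tcp_pos: [466.0, 321.5, 211.0]
orientation: [180.0, -0.0, 173.3]
contact_force: [0.6, 0.1, -5.6]
opening: 0.2
grasp_force: 30.0
```

```bash
python3 -c "
from h import *
plan((466.5,321.2,210,173.3),(470,156,210,174.2),(473,-9,210,175.1),(477,-174,210,176),(480.3,-338.2,210,176.8))"
```

```text
t 5.45 at [466.  321.5 211. ] [ 1.7998e+02 -4.0000e-02  1.7332e+02] F [ 0.6  0.1 -5.6] op 0.2 g 30.0 j6 -60.7
(466.5, 321.2, 210, 173.3) -> [-0.5 -0.2  1. ] [ 0.0003 -0.0007  0.0004]
(470, 156, 210, 174.2) -> [ -22.8 -163.7   -0. ] [ 0.      0.     -0.0157]
(473, -9, 210, 175.1) -> [ -19.7 -163.9   -0. ] [ 0.      0.     -0.0157]
(477, -174, 210, 176) -> [ -18.1 -164.1   -0. ] [ 0.      0.     -0.0157]
(480.3, -338.2, 210, 176.8) -> [ -14.7 -163.6   -0. ] [ 0.     0.    -0.014]
```

Emit:
{"op": "send_rows", "data": {
  "motion": [
    [[-0.001, -0.006, 0, 0, 0, -0.001, 1], [-0.003, -0.02, 0, 0, 0, -0.002, 1], [-0.006, -0.04, 0, 0, 0, -0.004, 1], [-0.009, -0.063, 0, 0, 0, -0.006, 1], [-0.012, -0.088, 0, 0, 0, -0.008, 1], [-0.016, -0.113, 0, 0, 0, -0.011, 1], [-0.019, -0.138, 0, 0, 0, -0.013, 1], [-0.0228, -0.1637, 0, 0, 0, -0.0157, 1]]
  ]
}}

```text
t: 6.12
tcp_pos: [469.2, 154.7, 209.0]
orientation: [180.0, -0.1, 174.2]
contact_force: [0.6, -0.5, -6.4]
opening: 0.201
grasp_force: 30.0
```

Emit:
{"op": "send_rows", "data": {
  "motion": [
    [[-0.0025, -0.021, 0, 0, 0, -0.002, 1], [-0.005, -0.041, 0, 0, 0, -0.004, 1], [-0.0075, -0.062, 0, 0, 0, -0.006, 1], [-0.01, -0.082, 0, 0, 0, -0.008, 1], [-0.0125, -0.103, 0, 0, 0, -0.01, 1], [-0.015, -0.123, 0, 0, 0, -0.012, 1], [-0.0175, -0.144, 0, 0, 0, -0.014, 1], [-0.0197, -0.1639, 0, 0, 0, -0.0157, 1]]
  ]
}}

```text
t: 6.78
tcp_pos: [472.3, -10.1, 209.0]
orientation: [180.0, -0.1, 175.1]
contact_force: [0.1, -0.5, -5.3]
opening: 0.2
grasp_force: 30.0
```

Emit:
{"op": "send_rows", "data": {
  "motion": [
    [[-0.0023, -0.021, 0, 0, 0, -0.002, 1], [-0.0046, -0.041, 0, 0, 0, -0.004, 1], [-0.007, -0.062, 0, 0, 0, -0.006, 1], [-0.009, -0.082, 0, 0, 0, -0.008, 1], [-0.0115, -0.103, 0, 0, 0, -0.01, 1], [-0.0137, -0.123, 0, 0, 0, -0.012, 1], [-0.016, -0.144, 0, 0, 0, -0.014, 1], [-0.0181, -0.1641, 0, 0, 0, -0.0157, 1]]
  ]
}}

```text
t: 7.45
tcp_pos: [476.4, -175.0, 209.0]
orientation: [179.9, -0.1, 176.0]
contact_force: [-0.1, -1.0, -6.1]
opening: 0.204
grasp_force: 30.0
```

Emit:
{"op": "send_rows", "data": {
  "motion": [
    [[-0.0023, -0.025, 0, 0, 0, -0.002, 1], [-0.0045, -0.05, 0, 0, 0, -0.004, 1], [-0.0067, -0.075, 0, 0, 0, -0.006, 1], [-0.009, -0.1, 0, 0, 0, -0.008, 1], [-0.011, -0.123, 0, 0, 0, -0.01, 1], [-0.013, -0.143, 0, 0, 0, -0.012, 1], [-0.0142, -0.158, 0, 0, 0, -0.0135, 1], [-0.0147, -0.1636, 0, 0, 0, -0.014, 1]]
  ]
}}

```text
t: 8.12
tcp_pos: [479.6, -340.1, 208.5]
orientation: [179.9, -0.1, 176.7]
contact_force: [0.1, 0.4, -6.9]
opening: 0.202
grasp_force: 30.0
```

```bash
python3 - <<'E'
from h import *
for i in range(4):p=[robot.camera("top"),robot.camera("scene")]
plan((480.3,-338.2,210,176.8))
s=robot.sense();P=s["tcp_pos"];q=[P[0],P[1],s["orientation"][2]-180,P[2]-30]
o=p[1]["img"].copy()
for n,b,q2 in(("",[cbox(212,144,0,18),cbox(100,18,18,60)],q),("",BE,[480.3,-338.2,-3.2])):
    for B in b:
        h=cv2.convexHull(np.array([proj(p[1],X) for X in place(B,q2)],np.float32));cv2.polylines(o,[np.round(h*16).astype(np.int32)],True,(0,255,0),1,shift=4)
cv2.imwrite("pics/carry.png",cv2.resize(o[150:350,80:320,::-1],(720,600)))
E
```

```text
t 8.52 at [ 480.4 -337.5  210.1] [180.     0.   176.86] F [-0.2 -0.4 -5.6] op 0.202 g 30.0 j6 -133.5
(480.3, -338.2, 210, 176.8) -> [ 0.1 -0.7  0.1] [0.0001 0.0001 0.001 ]
```

View pics/carry.png

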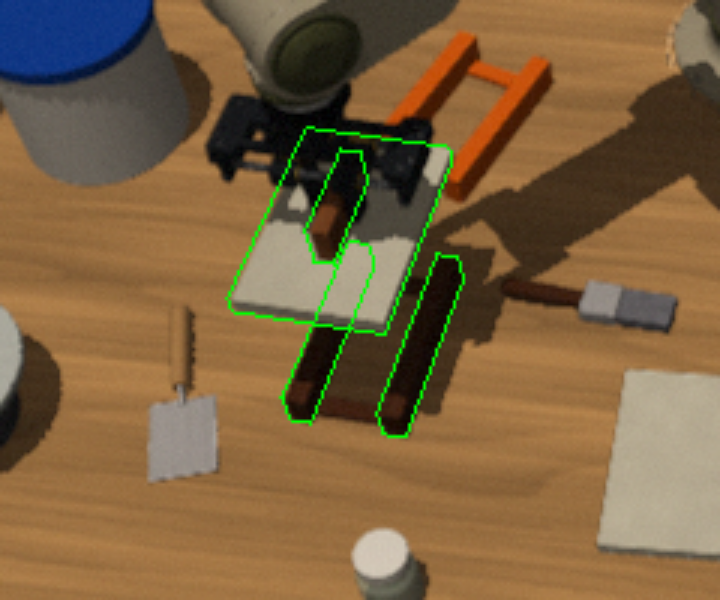

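The cope is level in the grip and matches the predicted outline; the battens are below it at about (380,330).

Emit:
{"op": "send_rows", "data": {
  "motion": [
    [[0, -0.0007, 0.006, 0, 0, 0, 1], [0, -0.0007, 0.02, 0, 0, 0, 1], [0, -0.0007, 0.04, 0, 0, 0, 1], [0, -0.0007, 0.06, 0, 0, 0, 1], [0, -0.0007, 0.08, 0, 0, 0, 1], [0, -0.0007, 0.096, 0, 0, 0, 1], [0, -0.0007, 0.106, 0, 0, 0, 1], [0, -0.0007, 0.11, 0, 0, 0, 1]]
  ]
}}

```text
t: 9.18
tcp_pos: [479.9, -338.4, 98.3]
orientation: [179.9, -0.1, 176.8]
contact_force: [0.9, 0.4, -5.4]
opening: 0.201
grasp_force: 30.0
```

Emit:
{"op": "send_rows", "data": {
  "motion": [
    [[0, 0, 0.006, 0, 0, 0, 1], [0, 0, 0.012, 0, 0, 0, 1], [0, 0, 0.018, 0, 0, 0, 1], [0, 0, 0.023, 0, 0, 0, 1], [0, 0, 0.027, 0, 0, 0, 1], [0, 0, 0.029, 0, 0, 0, 1], [0, 0, 0.03, 0, 0, 0, 1], [0, 0, 0.03, 0, 0, 0, 1]]
  ]
}}

```text
t: 9.85
tcp_pos: [480.3, -339.0, 69.9]
orientation: [180.0, -0.0, 176.8]
contact_force: [-0.4, 0.4, -6.0]
opening: 0.203
grasp_force: 30.0
```

Emit:
{"op": "send_rows", "data": {
  "motion": [
    [[0, 0, 0, 0, 0, 0, 1], [0, 0, 0.001, 0, 0, 0, 1], [0, 0, 0.001, 0, 0, 0, 1], [0, 0, 0.002, 0, 0, 0, 1], [0, 0, 0.002, 0, 0, 0, 1], [0, 0, 0.003, 0, 0, 0, 1], [0, 0, 0.003, 0, 0, 0, 1], [0, 0, 0.003, 0, 0, 0, 1]]
  ]
}}

```text
t: 10.52
tcp_pos: [480.3, -339.0, 66.9]
orientation: [180.0, -0.0, 176.8]
contact_force: [-0.6, 0.3, -5.0]
opening: 0.204
grasp_force: 30.0
```

```bash
python3 -c "
from h import *
plan((480.3,-338.2,66,176.8))"
```

```text
t 10.52 at [ 480.3 -339.    66.9] [180.   -0.  176.8] F [-0.6  0.3 -5. ] op 0.204 g 30.0 j6 -133.5
(480.3, -338.2, 66, 176.8) -> [0.  0.8 0.9] [ 0.0001 -0.0001  0.0001]
```

Emit:
{"op": "send_rows", "data": {
  "motion": [
    [[0, 0.0008, 0.0003, 0, 0, 0, 1], [0, 0.0008, 0.0006, 0, 0, 0, 1], [0, 0.0008, 0.0009, 0, 0, 0, 1], [0, 0.0008, 0.0012, 0, 0, 0, 1], [0, 0.0008, 0.0012, 0, 0, 0, 1], [0, 0.0008, 0.0012, 0, 0, 0, 1], [0, 0.0008, 0.0012, 0, 0, 0, 1], [0, 0.0008, 0.0012, 0, 0, 0, 1]]
  ]
}}

```text
t: 11.18
tcp_pos: [480.3, -338.2, 65.9]
orientation: [-180.0, 0.0, 176.8]
contact_force: [-0.8, 0.7, -3.3]
opening: 0.2
grasp_force: 30.0
```

Emit:
{"op": "send_rows", "data": {
  "motion": [
    [[0, 0, 0.0003, 0, 0, 0, 1], [0, 0, 0.0005, 0, 0, 0, 1], [0, 0, 0.0007, 0, 0, 0, 1], [0, 0, 0.0007, 0, 0, 0, 1], [0, 0, 0.0007, 0, 0, 0, 1], [0, 0, 0.0007, 0, 0, 0, 1], [0, 0, 0.0007, 0, 0, 0, 1], [0, 0, 0.0007, 0, 0, 0, 1]]
  ]
}}

```text
t: 11.85
tcp_pos: [480.4, -338.2, 65.8]
orientation: [-180.0, 0.0, 176.8]
contact_force: [-2.9, 4.0, 6.8]
opening: 0.204
grasp_force: 30.0
```

Emit:
{"op": "send_rows", "data": {
  "motion": [
    [[0, 0, 0, 0, 0, 0, 0.75], [0, 0, 0, 0, 0, 0, 0.7], [0, 0, 0, 0, 0, 0, 0.6], [0, 0, 0, 0, 0, 0, 0.5], [0, 0, 0, 0, 0, 0, 0.4], [0, 0, 0, 0, 0, 0, 0.3], [0, 0, 0, 0, 0, 0, 0.3], [0, 0, 0, 0, 0, 0, 0.3]]
  ]
}}

```text
t: 12.52
tcp_pos: [480.3, -338.2, 65.0]
orientation: [-180.0, 0.0, 176.8]
contact_force: [0.1, 0.8, 0.3]
opening: 0.698
grasp_force: 0.0
```

Emit:
{"op": "send_rows", "data": {
  "motion": [
    [[0, 0, -0.002, 0, 0, 0, 0.3], [0, 0, -0.01, 0, 0, 0, 0.3], [0, 0, -0.025, 0, 0, 0, 0.3], [0, 0, -0.045, 0, 0, 0, 0.3], [0, 0, -0.065, 0, 0, 0, 0.3], [0, 0, -0.09, 0, 0, 0, 0.3], [0, 0, -0.115, 0, 0, 0, 0.3], [0, 0, -0.14, 0, 0, 0, 0.3]]
  ]
}}

```text
t: 13.18
tcp_pos: [480.2, -338.1, 207.1]
orientation: [-180.0, 0.0, 176.8]
contact_force: [0.5, -1.4, -0.4]
opening: 0.704
grasp_force: 0.0
```

```bash
python3 -c "
from h import *
plan((480,-120,205,176.8-30),(470,100,205,176.8-60),(466,321,205,83.3),(466,321,100,83.3),(466,321,34,83.3))"
```

```text
t 13.18 at [ 480.2 -338.1  207.1] [-1.7998e+02  2.0000e-02  1.7680e+02] F [ 0.5 -1.4 -0.4] op 0.704 g 0.0 j6 -133.5
(480, -120, 205, 146.8) -> [ 12.3 217.7   2. ] [-3.000e-04  5.000e-04  5.237e-01]
(470, 100, 205, 116.80000000000001) -> [128.8 178.6   0. ] [-0.     -0.      0.5236]
(466, 321, 205, 83.3) -> [199.1  96.1   0. ] [-0.     -0.      0.5847]
(466, 321, 100, 83.3) -> [  0.  -0. 105.] [0. 0. 0.]
(466, 321, 34, 83.3) -> [ 0. -0. 66.] [0. 0. 0.]
```

Emit:
{"op": "send_rows", "data": {
  "motion": [
    [[0.001, 0.015, 0, 0, 0, 0.036, 0.3], [0.003, 0.043, 0, 0, 0, 0.104, 0.3], [0.005, 0.076, 0.001, 0, 0, 0.183, 0.3], [0.006, 0.11, 0.001, 0, 0, 0.265, 0.3], [0.008, 0.144, 0.002, 0, 0, 0.347, 0.3], [0.01, 0.176, 0.002, 0, 0, 0.424, 0.3], [0.012, 0.203, 0.002, 0, 0, 0.488, 0.3], [0.0123, 0.2177, 0.002, 0, 0, 0.5236, 0.3]]
  ]
}}

```text
t: 13.85
tcp_pos: [479.7, -117.4, 204.0]
orientation: [180.0, 0.0, 146.7]
contact_force: [-0.2, -0.3, -0.4]
opening: 0.702
grasp_force: 0.0
```

```bash
python3 - <<'E'
from h import *
ps=[robot.camera("top"),robot.camera("scene")]
plan((470,100,205,116.8))
for p in ps:
    for n,z in(("casting_wall",64),("casting",18),("cope_handle",96),("bat",0)):
        for d in robot.place_of(n,p)[:2]: print(p["shot"],n,round(d["score"],2),np.round(ray(p,d["centre"],z),1))
# expected overlays: mould, cavity mouth, casting wall top, cope on bearers
ov=[(cbox(234,160,0,70),[466,321,-6.7]),(cbox(175,101,70,70),[466,321,-6.7]),(cbox(14,82,64,64),[466,321,-6.7]),
 (cbox(212,144,36,54),[480.3,-338.2,-3.2]),(cbox(100,18,54,96),[480.3,-338.2,-3.2]),(BA[0],[581,-16,2.4])]
t=[]
for p,c1,c2 in((ps[0],(170,180,270,300),(410,180,500,290)),(ps[1],(385,220,475,330),(160,210,260,320))):
    for B,q in ov:
        h=cv2.convexHull(np.array([proj(p,X) for X in place(B,q)],np.float32));cv2.polylines(p["img"],[np.round(h*16).astype(np.int32)],True,(0,255,0),1,shift=4)
    t.append(np.hstack([cv2.resize(p["img"][c[1]:c[3],c[0]:c[2],::-1],(390,295)) for c in(c1,c2)]))
cv2.imwrite("pics/mid.png",np.vstack(t))
E
```

```text
t 13.95 at [ 480.1 -118.2  204. ] [1.7998e+02 5.0000e-02 1.4694e+02] F [ 0.2 -0.   0.6] op 0.694 g 0.0 j6 -84.5
(470, 100, 205, 116.8) -> [127.5 177.3  -1.1] [5.00e-04 7.00e-04 5.26e-01]
14 casting_wall 0.58 [464.6 318.2  64. ]
14 casting_wall 0.49 [704.7 219.6  64. ]
14 casting 0.63 [470.5 319.6  18. ]
14 cope_handle 0.72 [ 385.4 -131.4   96. ]
14 cope_handle 0.65 [ 476.4 -330.6   96. ]
14 bat 0.96 [576.5 -13.4   0. ]
14 bat 0.87 [163.1 316.1   0. ]
15 casting_wall 0.79 [459.1 318.8  64. ]
15 casting_wall 0.26 [509.5 318.8  64. ]
15 casting 0.86 [468.9 316.4  18. ]
15 cope_handle 0.63 [ 487. -335.   96.]
15 bat 0.9 [584.9 -12.9   0. ]
15 bat 0.72 [ 391.3 -129.3    0. ]
```

View pics/mid.png

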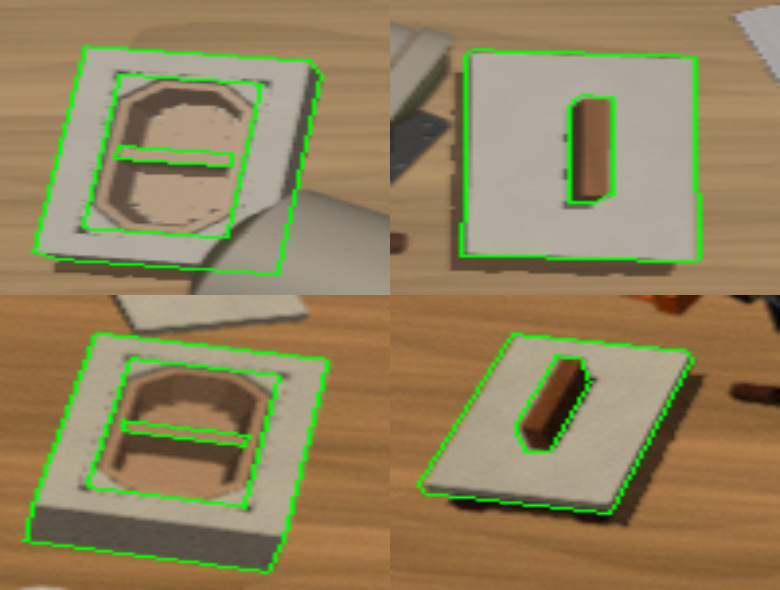

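The cope lies flat and centred on the battens, matching the model outline. The dish wall sits where predicted in the open mould.

Emit:
{"op": "send_rows", "data": {
  "motion": [
    [[0.009, 0.012, 0, 0, 0, 0.036, 0.3], [0.025, 0.035, 0, 0, 0, 0.104, 0.3], [0.045, 0.062, 0, 0, 0, 0.183, 0.3], [0.065, 0.09, 0, 0, 0, 0.265, 0.3], [0.084, 0.117, 0, 0, 0, 0.347, 0.3], [0.103, 0.143, 0, 0, 0, 0.424, 0.3], [0.118, 0.165, 0, 0, 0, 0.488, 0.3], [0.1275, 0.1773, -0.001, 0, 0, 0.526, 0.3]]
  ]
}}

```text
t: 15.02
tcp_pos: [470.2, 100.1, 204.0]
orientation: [-180.0, -0.0, 116.6]
contact_force: [-0.1, 0.8, 0.5]
opening: 0.7
grasp_force: 0.0
```

Emit:
{"op": "send_rows", "data": {
  "motion": [
    [[0.02, 0.01, 0, 0, 0, 0.058, 0.3], [0.048, 0.023, 0, 0, 0, 0.141, 0.3], [0.08, 0.038, 0, 0, 0, 0.235, 0.3], [0.112, 0.054, 0, 0, 0, 0.329, 0.3], [0.144, 0.07, 0, 0, 0, 0.423, 0.3], [0.172, 0.083, 0, 0, 0, 0.505, 0.3], [0.192, 0.093, 0, 0, 0, 0.564, 0.3], [0.1991, 0.0961, 0, 0, 0, 0.5847, 0.3]]
  ]
}}

```text
t: 15.68
tcp_pos: [466.9, 321.6, 203.7]
orientation: [-180.0, -0.0, 83.1]
contact_force: [-0.4, -0.5, 0.1]
opening: 0.706
grasp_force: 0.0
```

Emit:
{"op": "send_rows", "data": {
  "motion": [
    [[0, 0, 0.008, 0, 0, 0, 0.3], [0, 0, 0.022, 0, 0, 0, 0.3], [0, 0, 0.04, 0, 0, 0, 0.3], [0, 0, 0.06, 0, 0, 0, 0.3], [0, 0, 0.078, 0, 0, 0, 0.3], [0, 0, 0.09, 0, 0, 0, 0.3], [0, 0, 0.095, 0, 0, 0, 0.3], [0, 0, 0.095, 0, 0, 0, 0.3]]
  ]
}}

```text
t: 16.35
tcp_pos: [466.9, 318.0, 107.8]
orientation: [-179.9, 0.1, 83.1]
contact_force: [0.1, -0.0, 0.6]
opening: 0.699
grasp_force: 0.0
```

```bash
python3 - <<'E'
from h import *
for i in range(4):robot.camera("scene")
plan((466,321,80,83.3),(466,321,34,83.3))
E
```

```text
t 16.55 at [467.6 319.  109.9] [ 1.7992e+02 -4.0000e-02  8.3160e+01] F [ 0.1 -0.2  0.3] op 0.698 g 0.0 j6 29.2
(466, 321, 80, 83.3) -> [ 1.8 -1.8 29.9] [ 0.0014 -0.0007 -0.0025]
(466, 321, 34, 83.3) -> [ 0. -0. 46.] [0. 0. 0.]
```

Emit:
{"op": "send_rows", "data": {
  "motion": [
    [[0.001, -0.0025, 0.006, 0.0014, 0, -0.0025, 0.3], [0.001, -0.0025, 0.018, 0.0014, 0, -0.0025, 0.3], [0.001, -0.0025, 0.032, 0.0014, 0, -0.0025, 0.3], [0.001, -0.0025, 0.046, 0.0014, 0, -0.0025, 0.3], [0.001, -0.0025, 0.058, 0.0014, 0, -0.0025, 0.3], [0.001, -0.0025, 0.068, 0.0014, 0, -0.0025, 0.3], [0.001, -0.0025, 0.074, 0.0014, 0, -0.0025, 0.3], [0.001, -0.0025, 0.076, 0.0014, 0, -0.0025, 0.3]]
  ]
}}

```text
t: 17.22
tcp_pos: [464.4, 320.3, 32.2]
orientation: [-179.9, 0.0, 83.3]
contact_force: [-0.5, -0.6, -0.2]
opening: 0.701
grasp_force: 0.0
```

Emit:
{"op": "send_rows", "data": {
  "motion": [
    [[0, 0, 0, 0, 0, 0, 0.4], [0, 0, 0, 0, 0, 0, 0.5], [0, 0, 0, 0, 0, 0, 0.6], [0, 0, 0, 0, 0, 0, 0.7], [0, 0, 0, 0, 0, 0, 0.75], [0, 0, 0, 0, 0, 0, 0.8], [0, 0, 0, 0, 0, 0, 1], [0, 0, 0, 0, 0, 0, 1]]
  ]
}}

```text
t: 17.88
tcp_pos: [464.8, 320.4, 33.2]
orientation: [-179.9, -0.0, 83.3]
contact_force: [-0.0, -0.4, 0.4]
opening: 0.157
grasp_force: 30.0
```

Emit:
{"op": "send_rows", "data": {
  "motion": [
    [[0, 0, 0, 0, 0, 0, 1], [0, 0, 0, 0, 0, 0, 1], [0, 0, 0, 0, 0, 0, 1], [0, 0, 0, 0, 0, 0, 1], [0, 0, 0, 0, 0, 0, 1], [0, 0, 0, 0, 0, 0, 1], [0, 0, 0, 0, 0, 0, 1], [0, 0, 0, 0, 0, 0, 1]]
  ]
}}

```text
t: 18.55
tcp_pos: [464.8, 320.3, 33.1]
orientation: [-179.9, -0.0, 83.3]
contact_force: [-0.6, -0.2, 3.0]
opening: 0.159
grasp_force: 30.0
```

```bash
python3 -c "
from h import *
plan()"
```

```text
t 18.55 at [464.8 320.3  33.1] [-179.93   -0.     83.31] F [-0.6 -0.2  3. ] op 0.159 g 30.0 j6 29.2
```

Emit:
{"op": "send_rows", "data": {
  "motion": [
    [[0, 0, -0.002, 0, 0, 0, 1], [0, 0, -0.006, 0, 0, 0, 1], [0, 0, -0.012, 0, 0, 0, 1], [0, 0, -0.02, 0, 0, 0, 1], [0, 0, -0.03, 0, 0, 0, 1], [0, 0, -0.041, 0, 0, 0, 1], [0, 0, -0.052, 0, 0, 0, 1], [0, 0, -0.064, 0, 0, 0, 1]]
  ]
}}

```text
t: 19.22
tcp_pos: [464.7, 320.3, 98.4]
orientation: [-179.9, -0.0, 83.3]
contact_force: [0.1, 0.4, -4.1]
opening: 0.156
grasp_force: 30.0
```

Emit:
{"op": "send_rows", "data": {
  "motion": [
    [[0, 0, -0.013, 0, 0, 0, 1], [0, 0, -0.026, 0, 0, 0, 1], [0, 0, -0.04, 0, 0, 0, 1], [0, 0, -0.053, 0, 0, 0, 1], [0, 0, -0.065, 0, 0, 0, 1], [0, 0, -0.074, 0, 0, 0, 1], [0, 0, -0.079, 0, 0, 0, 1], [0, 0, -0.08, 0, 0, 0, 1]]
  ]
}}

```text
t: 19.88
tcp_pos: [465.1, 320.4, 178.2]
orientation: [180.0, -0.0, 83.3]
contact_force: [0.4, 0.2, -3.6]
opening: 0.153
grasp_force: 30.0
```

```bash
python3 - <<'E'
from h import *
OCT=lambda l,w,z,c:np.array([[a*x,b*y,z] for a in(-1,1) for b in(-1,1) for x,y in((l/2,w/2-c),(l/2-c,w/2))],float)
CA=[np.vstack([OCT(154,80,0,20),OCT(170,96,49,22)])]
ps=[robot.camera("top"),robot.camera("scene")]
# bat by threshold fit of sat/brightness
for p in ps:
    hs=cv2.cvtColor(p["img"],cv2.COLOR_RGB2HSV);near=sil(p,[cbox(250,180,0,16)],[579,-15,2.4])>.5
    v=p["img"].astype(float);r=v[...,2]/v[...,0]
    t,m=cv2.threshold(np.clip(r[near]*255,0,255).astype(np.uint8),0,255,cv2.THRESH_OTSU)
    M=((r*255>t)&near).astype(np.uint8);n,l,st,_=cv2.connectedComponentsWithStats(M);M=(l==1+np.argmax(st[1:,4])).astype(float)
    p["m"]=M;print(fit([p],[M],BA,[579,-15,2.4]))
print(fit(ps,[p["m"] for p in ps],BA,[579,-15,2.4]))
plan((580,-16,170,92.4))
s=robot.sense();P=s["tcp_pos"];q=[P[0],P[1],s["orientation"][2]-90,P[2]-15.1]
o=[]
for p,(a,b,c,d) in zip(ps,((160,170,280,310),(380,200,500,340))):
    for B in CA:
        h=cv2.convexHull(np.array([proj(p,X) for X in place(B,q)],np.float32));cv2.polylines(p["img"],[np.round(h*16).astype(np.int32)],True,(0,255,0),1,shift=4)
    o.append(cv2.resize(p["img"][b:d,a:c,::-1],(400,466)))
cv2.imwrite("pics/dish.png",np.hstack(o))
E
```

```text
(array([583.07143705, -14.93401377,   2.34123533]), np.float64(0.021269261813462337))
(array([581.57940527, -14.54894698,   2.2257227 ]), np.float64(0.026022693909507066))
(array([582.33564813, -14.63662329,   2.31547831]), np.float64(0.05039044581100871))
t 19.98 at [464.8 320.3 176.9] [-1.799e+02  1.000e-02  8.331e+01] F [-0.4  1.  -4.2] op 0.157 g 30.0 j6 29.2
(580, -16, 170, 92.4) -> [-320.5  153.6    6.7] [-0.0017 -0.     -0.1587]<stdin>:8: RuntimeWarning: divide by zero encountered in divide
<stdin>:8: RuntimeWarning: invalid value encountered in divide
```

View pics/dish.png

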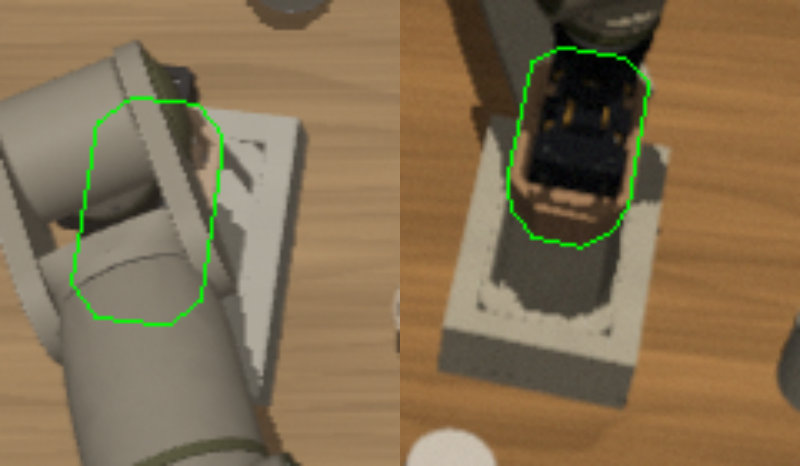

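Emit:
{"op": "send_rows", "data": {
  "motion": [
    [[-0.005, 0.002, 0, 0, 0, 0, 1], [-0.018, 0.009, 0, 0, 0, 0, 1], [-0.037, 0.018, 0, 0, 0, 0, 1], [-0.06, 0.029, 0, 0, 0, 0, 1], [-0.085, 0.041, 0, 0, 0, 0, 1], [-0.11, 0.053, 0, 0, 0, 0, 1], [-0.135, 0.066, 0, 0, 0, 0, 1], [-0.16, 0.078, 0, 0, 0, 0, 1]]
  ]
}}

```text
t: 20.65
tcp_pos: [523.9, 150.6, 176.3]
orientation: [-179.9, 0.0, 83.3]
contact_force: [0.4, 0.0, -3.5]
opening: 0.159
grasp_force: 30.0
```

Emit:
{"op": "send_rows", "data": {
  "motion": [
    [[-0.025, 0.012, 0, 0, 0, -0.025, 1], [-0.05, 0.024, 0, 0, 0, -0.05, 1], [-0.075, 0.036, 0, 0, 0, -0.075, 1], [-0.1, 0.048, 0, 0, 0, -0.1, 1], [-0.123, 0.06, 0, 0, 0, -0.122, 1], [-0.142, 0.069, 0, 0, 0, -0.141, 1], [-0.155, 0.075, 0, 0, 0, -0.154, 1], [-0.1593, 0.0775, 0, 0, 0, -0.158, 1]]
  ]
}}

```text
t: 21.32
tcp_pos: [582.4, -17.3, 175.9]
orientation: [-179.8, -0.0, 92.3]
contact_force: [0.2, -0.3, -3.8]
opening: 0.153
grasp_force: 30.0
```

```bash
python3 - <<'E'
from h import *
for i in range(5):robot.camera("scene")
plan((582,-15,177,92.35),(582,-15,34,92.35))
E
```

```text
t 21.57 at [581.8 -14.  176.7] [-1.7988e+02 -4.0000e-02  9.2400e+01] F [-0.1  0.6 -3.4] op 0.156 g 30.0 j6 -15.4
(582, -15, 177, 92.35) -> [-1.   0.2 -0.3] [-0.002  -0.0006  0.0009]
(582, -15, 34, 92.35) -> [  0.  -0. 143.] [0. 0. 0.]
```

Emit:
{"op": "send_rows", "data": {
  "motion": [
    [[-0.001, 0, 0.006, -0.001, 0, 0, 1], [-0.001, 0, 0.02, -0.001, 0, 0, 1], [-0.001, 0, 0.04, -0.001, 0, 0, 1], [-0.001, 0, 0.06, -0.001, 0, 0, 1], [-0.001, 0, 0.078, -0.001, 0, 0, 1], [-0.001, 0, 0.092, -0.001, 0, 0, 1], [-0.001, 0, 0.101, -0.001, 0, 0, 1], [-0.001, 0, 0.105, -0.001, 0, 0, 1]]
  ]
}}

```text
t: 22.23
tcp_pos: [581.4, -15.3, 70.4]
orientation: [-179.9, -0.0, 92.4]
contact_force: [-0.5, -0.4, -2.6]
opening: 0.158
grasp_force: 30.0
```

Emit:
{"op": "send_rows", "data": {
  "motion": [
    [[0, 0, 0.006, 0, 0, 0, 1], [0, 0, 0.013, 0, 0, 0, 1], [0, 0, 0.02, 0, 0, 0, 1], [0, 0, 0.027, 0, 0, 0, 1], [0, 0, 0.032, 0, 0, 0, 1], [0, 0, 0.035, 0, 0, 0, 1], [0, 0, 0.0365, 0, 0, 0, 1], [0, 0, 0.0365, 0, 0, 0, 1]]
  ]
}}

```text
t: 22.9
tcp_pos: [582.0, -15.9, 35.1]
orientation: [-180.0, -0.0, 92.4]
contact_force: [-0.0, -0.2, -2.6]
opening: 0.158
grasp_force: 30.0
```

Emit:
{"op": "send_rows", "data": {
  "motion": [
    [[0, 0, 0.0005, 0, 0, 0, 1], [0, 0, 0.001, 0, 0, 0, 1], [0, 0, 0.0015, 0, 0, 0, 1], [0, 0, 0.002, 0, 0, 0, 1], [0, 0, 0.0025, 0, 0, 0, 1], [0, 0, 0.0025, 0, 0, 0, 1], [0, 0, 0.0025, 0, 0, 0, 1], [0, 0, 0.0025, 0, 0, 0, 1]]
  ]
}}

```text
t: 23.57
tcp_pos: [582.1, -15.9, 32.9]
orientation: [-180.0, -0.0, 92.4]
contact_force: [-0.4, 0.8, -4.4]
opening: 0.158
grasp_force: 30.0
```

```bash
python3 -c "
from h import *
plan((582,-15,31.1,92.35))"
```

```text
t 23.57 at [582.1 -15.9  32.9] [-1.7998e+02 -1.0000e-02  9.2360e+01] F [-0.4  0.8 -4.4] op 0.158 g 30.0 j6 -15.6
(582, -15, 31.1, 92.35) -> [ 0.9 -0.   1.8] [-0.0003 -0.0002  0.0002]
```

Emit:
{"op": "send_rows", "data": {
  "motion": [
    [[0, 0, 0.0004, 0, 0, 0, 1], [0, 0, 0.0008, 0, 0, 0, 1], [0, 0, 0.0012, 0, 0, 0, 1], [0, 0, 0.0016, 0, 0, 0, 1], [0, 0, 0.0018, 0, 0, 0, 1], [0, 0, 0.0018, 0, 0, 0, 1], [0, 0, 0.0018, 0, 0, 0, 1], [0, 0, 0.0018, 0, 0, 0, 1]]
  ]
}}

```text
t: 24.23
tcp_pos: [582.0, -15.9, 31.2]
orientation: [-180.0, -0.0, 92.4]
contact_force: [-0.7, 0.6, 0.1]
opening: 0.152
grasp_force: 30.0
```

Contact just starting; half a millimetre more.

Emit:
{"op": "send_rows", "data": {
  "motion": [
    [[0, 0, 0.0002, 0, 0, 0, 1], [0, 0, 0.0004, 0, 0, 0, 1], [0, 0, 0.0005, 0, 0, 0, 1], [0, 0, 0.0005, 0, 0, 0, 1], [0, 0, 0.0005, 0, 0, 0, 1], [0, 0, 0.0005, 0, 0, 0, 1], [0, 0, 0.0005, 0, 0, 0, 1], [0, 0, 0.0005, 0, 0, 0, 1]]
  ]
}}

```text
t: 24.9
tcp_pos: [582.0, -15.9, 31.1]
orientation: [-180.0, -0.0, 92.4]
contact_force: [-3.5, 1.5, 5.8]
opening: 0.152
grasp_force: 30.0
```

Emit:
{"op": "send_rows", "data": {
  "motion": [
    [[0, 0, 0, 0, 0, 0, 0.8], [0, 0, 0, 0, 0, 0, 0.75], [0, 0, 0, 0, 0, 0, 0.7], [0, 0, 0, 0, 0, 0, 0.65], [0, 0, 0, 0, 0, 0, 0.6], [0, 0, 0, 0, 0, 0, 0.5], [0, 0, 0, 0, 0, 0, 0.5], [0, 0, 0, 0, 0, 0, 0.5]]
  ]
}}

```text
t: 25.57
tcp_pos: [582.0, -15.9, 30.5]
orientation: [-180.0, -0.0, 92.4]
contact_force: [-0.0, -0.2, 0.5]
opening: 0.498
grasp_force: 0.0
```

Emit:
{"op": "send_rows", "data": {
  "motion": [
    [[0, 0, -0.002, 0, 0, 0, 0.5], [0, 0, -0.01, 0, 0, 0, 0.5], [0, 0, -0.025, 0, 0, 0, 0.5], [0, 0, -0.045, 0, 0, 0, 0.5], [0, 0, -0.065, 0, 0, 0, 0.5], [0, 0, -0.09, 0, 0, 0, 0.5], [0, 0, -0.115, 0, 0, 0, 0.5], [0, 0, -0.14, 0, 0, 0, 0.5]]
  ]
}}

```text
t: 26.23
tcp_pos: [581.9, -15.9, 172.5]
orientation: [180.0, -0.0, 92.4]
contact_force: [0.6, 0.4, -0.0]
opening: 0.499
grasp_force: 0.0
```

Emit:
{"op": "send_rows", "data": {
  "motion": [
    [[0.015, 0, 0, 0, 0, 0, 0.5], [0.04, 0, 0, 0, 0, 0, 0.5], [0.07, 0, 0, 0, 0, 0, 0.5], [0.1, 0, 0, 0, 0, 0, 0.5], [0.13, 0, 0, 0, 0, 0, 0.5], [0.16, 0, 0, 0, 0, 0, 0.5], [0.185, 0, 0, 0, 0, 0, 0.5], [0.2, 0, 0, 0, 0, 0, 0.5]]
  ]
}}

```text
t: 26.9
tcp_pos: [573.3, 186.4, 171.4]
orientation: [180.0, -0.0, 92.5]
contact_force: [0.5, 0.1, 0.6]
opening: 0.497
grasp_force: 0.0
```

```bash
python3 - <<'E'
from h import *
OCT=lambda l,w,z,c:np.array([[a*x,b*y,z] for a in(-1,1) for b in(-1,1) for x,y in((l/2,w/2-c),(l/2-c,w/2))],float)
CA=np.vstack([OCT(154,80,0,22),OCT(170,96,49,25)])
plan()
ps=[robot.camera("top"),robot.camera("scene")]
ov=[(CA,[582,-15,2.35,16]),(BA[0],[582,-15,2.35]),(cbox(14,82,62,62),[582,-15,2.35])]
o=[]
for p,(a,b,c,d) in zip(ps,((300,160,380,255),(265,260,345,355))):
    im=p["img"].copy()
    for B,q in ov:
        h=cv2.convexHull(np.array([proj(p,X) for X in place(B,q)],np.float32));cv2.polylines(im,[np.round(h*16).astype(np.int32)],True,(0,255,0),1,shift=4)
    o.append(cv2.resize(im[b:d,a:c,::-1],(400,475)))
cv2.imwrite("pics/end.png",np.hstack(o))
E
```

```text
t 26.9 at [573.3 186.4 171.4] [ 1.7998e+02 -4.0000e-02  9.2470e+01] F [0.5 0.1 0.6] op 0.497 g 0.0 j6 4.3
```

View pics/end.png

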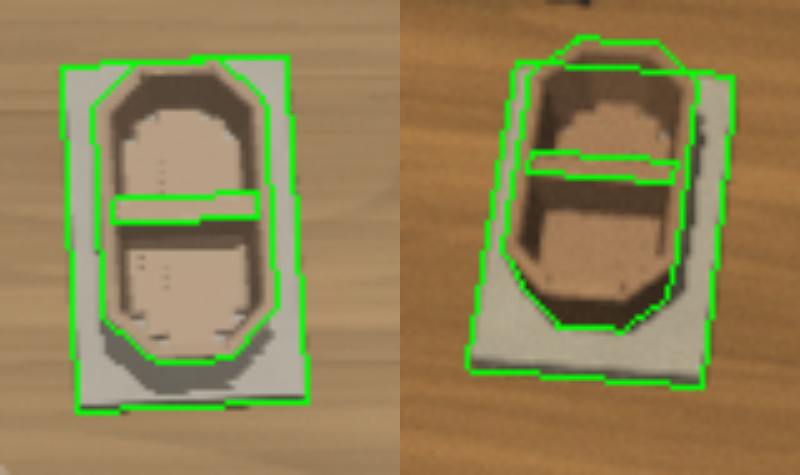

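The dish is upright and centred on the slab (slab centre about (187,235) in the left crop), lengthwise within a couple of millimetres. Handing in.

```bash
python3 -c "
from bench import robot
print(robot.finish_job())"
```

```text
the job is handed in; nothing more can be done
None
```

The job is handed in: the top half lies flat, handle up, centred on the wooden battens, and the dish stands upright in the middle of the rightmost slab, both lined up lengthwise to within a few millimetres in the camera checks.

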